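# Kit one levelling foot in the blue tray

### The arm

A 6-joint arm with a two-finger parallel gripper is mounted at the origin on the work surface. World frame = base frame: x ahead of the robot, y to its left, z up, the work surface at z = 0. Lengths are in m, angles in degrees, forces in N, time in s.
With the tool pointing down it reaches from about 0.375 to 0.9 m from the base axis. Payload 3.1 kg.
Tool frame: the origin (TCP) lies at the very end of the fingers, on their centre line; the grasp point (between the pads) lies 19 mm behind it (bot.hold_point_z is the z of the grasp point in the tool frame, in m); z points along the fingers, y is the line along which they close (so a half turn about z gives the same grasp; the last joint's range is limited). The gripper opens to 87 mm and grips with 3 to 60 N. Pads are 19 mm wide; open, the fingers measure 117 mm over their backs; the gripper's body (75 mm by 190 mm) begins 51 mm behind the grasp point.
Start: joints at [53.027, 30.224, 82.088, -0, 67.689, -10.227], TCP at [0.281, 0.558, 0.223] pointing down, gripper open.
Joint ranges: [-176.69, 176.69], [-43.24, 126.21], [12.49, 139.97], [-82, 262], [0, 151.66], [-163.58, 163.58]. Speed limits (degrees/s): [159.86, 159.86, 180, 180, 180, 180].

### API

Orientations are given as a 3x3 rotation matrix whose columns are the frame's x, y, z axes.
In Python, from rig import bot, capture, camera_model gives the robot as it stands.
- The arm moves only by the tool apply_moves, never from a script. Its argument "plan" is text: rows parted by semicolons, each of 6 numbers parted by spaces: the shift along the tool's x, y, z in units of 0.05 m (1.0 is 0.05 m), then the turn, a rotation vector about the tool's x, y, z in units of 360 degrees (1.0 is 360 degrees). In form: dx dy dz ax ay az; .... A call has 1 to 10 rows; each row shifts and turns the commanded pose from where the row before left it, along the tool's axes as they then stand; what a row does not reach is not made up. A row lasts 1/12 s, in which the tool goes at most 41.7 mm and 7.16 degrees, less where a joint would pass 70% of its speed; a pose out of reach is approached as far as the arm can. A call with a number of a shift or a turn outside -1 to 1 is refused whole. A call with a gripper value outside its range is refused whole. "gripper" is the gripper command: -1 is shut, 1 is fully open, values between are in proportion, set as the call begins (left out, the last holds). The fingers move at their own pace and stop on an object; the grip force is fixed at half the most. Time passes only in rows, so rows that do not move let the fingers close. It gives the time, the measured TCP pose, the force, the opening and the grip force at its end, in the units of the state.
- bot.read_state(): the state, without advancing time (a new reading comes with each control period).
- capture(name): name is "side" or "top" or "wrist"; returns the picture (480x640x3 uint8, red, green, blue); there is no depth.
- camera_model(name): a dict with "vertical_fov" (degrees; the focal length in pixels is half the picture's height over the tangent of half this angle, whatever the lens; pixels are square), "cx", "cy" (the principal point, pixels), "position" and "rotation" of the camera in the world; the wrist camera has in their place "hand_eye" (4x4, takes a point from camera to tool coordinates, whose origin is the TCP and whose axes are the flange's). Camera axes: x right, y down, z forward; pixel columns grow to the right and rows downward; lengths in m; the calibration is good to about 2 mm. A picture is of the moment at which its call begins: read the wrist's pose just before it. camera_model takes no time and is no camera call.
- bot.hand_in(): hands the job in; it is judged then, once.
The state is a dict: "time_s": time; "joint_positions": joint angles; "qvel": joint speeds; "tau": joint torques, N m; "position": TCP position; "tcp_rot": TCP orientation; "force": force on the tool from outside, world axes, zero at the start; "moment": the same for the moment, N m; "opening": opening from 0.0 (shut) to 1.0 (fully open); "grasp_force": force on a finger pad.
Only numpy, scipy, OpenCV 4.12 (cv2) and the standard library are available. Lean on these libraries where they do the work, as an engineer would, in place of code of your own. Each camera call takes 0.05 s, during which the arm holds its last target. There are 200 camera calls.

### The job

Make up one kit of the large levelling foot in the blue tray: set the hollow rubber cup flat in the large compartment first, then stand the thick-stud foot centred in the cup, and lay one large hex nut flat in each of the two small compartments (the nuts can go in at any time). Set the parts down and let go, do not drop them, and leave the thin-stud foot, the flat rubber pad, the small nut and the round spacer where they lie.

Things in the scene. Friction and masses are not known exactly. Their poses are not given: they have to be found in the camera images.
- tray: Blue plastic tray, fixed, 240 (x) by 160 (y) by 45 mm high; floor 4, walls 4 mm. Origin: centre of underside. Its 36 mm high dividers part off, at the +x end, a large compartment (100 by 152 mm inside, centre x +66, y 0) and, at the -x end, two small ones side by side (each 129 along x, 74.5 along y; centres x -51.5, y +38.75 and -38.75). On the left or right of the bench, yaw within 0.35 rad.
- cup: Dark grey rubber foot cup: round, open-topped, outer diameter 62, height 16 mm, inside diameter 56, floor 6 mm thick. Origin: centre of its underside, z up.
- foot: The large levelling foot, bare steel, standing upright: round base 44 mm in diameter and 9 mm thick, tapering to a spanner collar about 28 mm wide up to 28 mm height, then a threaded stud 20 mm in diameter up to 72 mm. About 300 g. Fits into the cup with 6 mm all round. Origin: centre of its underside, z along the stud.
- nut_a: Large steel hex nut, 30 mm across flats, 16 mm high, bore 20 mm, lying flat. Origin: centre of its underside; z up; its x axis is square to a pair of flats (so flats lie at yaw, yaw + 60 and yaw + 120 degrees). About 65 g.
- nut_b: A second large hex nut, the same as nut_a.
- thin_foot: Look-alike, to be left: levelling foot with the same 44 mm base but a thin stud, 10 mm in diameter, 60 mm high in all. Origin: centre of its underside.
- pad: Look-alike, to be left: dark grey rubber disc without any recess, 62 mm in diameter, 12 mm thick. Origin: centre of its underside.
- small_nut: Look-alike, to be left: small steel hex nut, 19 mm across flats, 10 mm high, bore 12 mm. Origin: centre of its underside.
- collar: Look-alike, to be left: round steel spacer, 34 mm in diameter, 16 mm high, bore 14 mm. Origin: centre of its underside.
There are look-alikes about, which are no part of the job. Leave any brown or turquoise look-alike of the foot alone.

How it is judged:
By the outcome, as a careful person would: the job done as asked, in the order asked, and still so for the second after the job is handed in, with the robot touching nothing.
It also fails if it takes over 109 s, if anything falls off the work surface, if the arm or the gripper's body presses on something with over 40 N, if the wrist force passes 120 N, or if a joint passes its speed limit or range.

## Working session

There is one attempt and no reset: what is moved stays moved. The work goes in short steps, Python scripts to look and compute and a tool call to move; the robot and the scene stay as the last step left them, time stands still between calls to the robot, and variables do not carry over. Pictures are saved under pics/ and viewed, at most 14 in all, crops included, and the job is handed in when it is done.

Besides the shell and the picture viewer there is one more tool, called after "Call:" by a JSON object that holds its "name" and its "arguments". apply_moves: Moves the arm, as the interface text tells. Its arguments: {"type":"object","properties":{"plan":{"type":"string"},"gripper":{"type":"number"}},"required":["plan"]}

```bash
ls; mkdir -p pics; python3 - <<'E'
from rig import bot,capture,camera_model
import cv2
for n in("top","side","wrist"):
    cv2.imwrite(f"pics/{n}0.png",capture(n)[:,:,::-1]); print(n,camera_model(n))
s=bot.read_state();print(s)
E
```

```text
pics
top {'vertical_fov': 44.8285625584746, 'cx': 318.44419888880105, 'cy': 230.36282687341324, 'position': array([ 0.30537352, -0.00620363,  1.2458061 ]), 'rotation': array([[ 0.04821067, -0.97852881,  0.20039238],
       [-0.99883119, -0.04792562,  0.00627627],
       [ 0.00346242, -0.20046074, -0.97969562]])}
side {'vertical_fov': 47.456054124771825, 'cx': 317.38388508331735, 'cy': 245.00172326427437, 'position': array([0.39310664, 0.79626115, 0.67333191]), 'rotation': array([[-0.97624508, -0.12317576,  0.17825062],
       [-0.21616706,  0.609684  , -0.76259899],
       [-0.01474284, -0.78301542, -0.62182755]])}
wrist {'vertical_fov': 59.69953216935486, 'cx': 319.0939368618658, 'cy': 242.50948853285595, 'hand_eye': array([[ 1.30079587e-04, -9.52176370e-01, -3.05548922e-01,
         8.49668768e-02],
       [ 9.99999991e-01,  1.11091462e-04,  7.95320114e-05,
         3.05787308e-05],
       [-4.17846253e-05, -3.05548930e-01,  9.52176375e-01,
        -1.61742442e-01],
       [ 0.00000000e+00,  0.00000000e+00,  0.00000000e+00,
         1.00000000e+00]])}
{'time_s': 0.15, 'joint_positions': array([ 5.30265386e+01,  3.02673402e+01,  8.21418985e+01, -8.25086829e-04,
        6.76877839e+01, -1.02246491e+01]), 'qvel': array([ 0.08678367, -0.20794404, -0.28813815, -0.0101901 ,  0.04439167,
       -0.08029931]), 'tau': array([ 3.59546375e-04, -4.40430808e+01, -1.76843405e+01,  6.33426919e-02,
        5.53193036e-02, -9.64617220e-05]), 'position': array([0.28089914, 0.55767395, 0.22177669]), 'tcp_rot': array([[-8.92990594e-01,  4.50074198e-01, -1.00782130e-03],
       [ 4.50075234e-01,  8.92989603e-01, -1.36086420e-03],
       [ 2.87484083e-04, -1.66883434e-03, -9.99998566e-01]]), 'force': array([-0.10349992,  0.36396671,  0.74085798]), 'moment': array([ 0.02055065, -0.00117946, -0.03549262]), 'grasp_force': 0.0, 'opening': 0.9977523390817566}
```

View pics/top0.png

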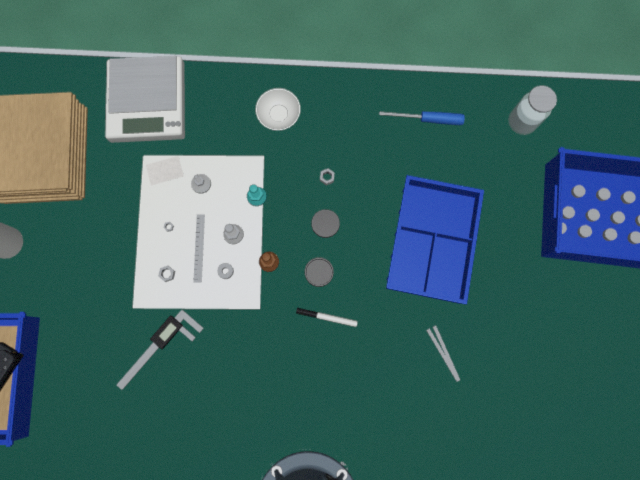

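View pics/side0.png

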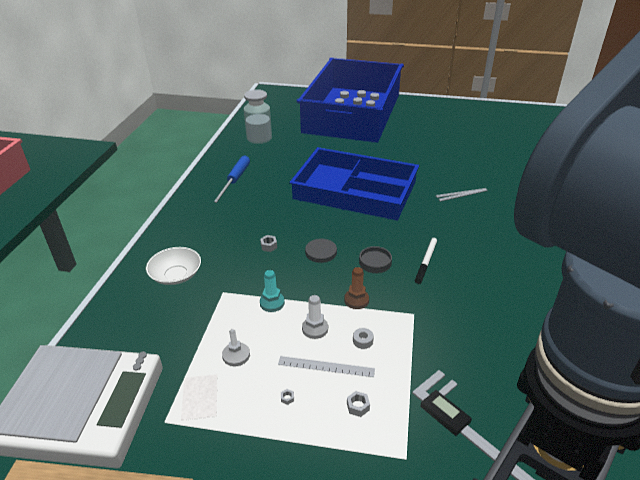

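Cup: the ringed disc, top (319,272). Pad: (325,223). Foot: (233,234). Large nuts: (327,176) and (167,273). Tray: (435,240), with its large compartment on the far (+x) side. Next I'll get rough positions from the top camera.

```bash
cat >h.py <<'E'
import numpy as np,cv2
from rig import bot,capture,camera_model
from scipy.spatial.transform import Rotation as Ro
def cam(n,s=None):
    m=camera_model(n);f=240/np.tan(np.radians(m["vertical_fov"]/2))
    if n=="wrist":
        R=s["tcp_rot"]@m["hand_eye"][:3,:3];p=s["position"]+s["tcp_rot"]@m["hand_eye"][:3,3]
    else: R,p=m["rotation"],m["position"]
    return f,m["cx"],m["cy"],R,p
def ray(c,uv,z):
    f,cx,cy,R,p=c; d=R@[(uv[0]-cx)/f,(uv[1]-cy)/f,1]
    return p+d*(z-p[2])/d[2]
def proj(c,X):
    f,cx,cy,R,p=c; q=(np.atleast_2d(X)-p)@R
    return np.c_[q[:,0]/q[:,2]*f+cx,q[:,1]/q[:,2]*f+cy]
def yawof(s): return np.degrees(np.arctan2(s["tcp_rot"][1,1],s["tcp_rot"][0,1])) # heading of tool y
def go(x,y,z,ydir=None):
    """how far to go: shift in tool axes (0.05 m) and then the turn (360 deg), ydir = heading of tool y, mod 180"""
    s=bot.read_state();R=s["tcp_rot"];t=(R.T@(np.array([x,y,z])-s["position"]))/.05
    print("t %.2f pos"%s["time_s"],s["position"].round(4),"ydir %.1f"%yawof(s),"j6 %.1f"%s["joint_positions"][5],"shift",t.round(3),end=" ")
    a=yawof(s) if ydir is None else ydir
    for k in(a,a+180):
        yv=np.array([np.cos(np.radians(k)),np.sin(np.radians(k)),0]);zv=np.array([0,0,-1.])
        T=np.c_[np.cross(yv,zv),yv,zv]
        print("turn",(Ro.from_matrix(R.T@T).as_rotvec()/2/np.pi).round(4),end=" ")
    print()
E
python3 - <<'E'
from h import *
c=cam("top");t=cv2.imread("pics/top0.png")
for n,uv,z in[("cup",(319,272),.016),("pad",(325,223),.012),("foot base",(234,237),.009),("nutA",(167,274),.016),("nutB",(327,176),.016),("brown",(269,261),.04),("collar",(226,271),.016)]:print(n,ray(c,uv,z).round(4))
for uv in[(407,178),(482,189),(466,301),(388,289)]:print(ray(c,uv,.045).round(4))
cv2.imwrite("pics/tray.png",cv2.resize(t[150:320,290:500],None,fx=3.5,fy=3.5,interpolation=cv2.INTER_CUBIC))
go(.4,.1,.25,0)
E
```

```text
cup [ 0.4667 -0.0039  0.016 ]
pad [ 0.5747 -0.0117  0.012 ]
foot base [0.5348 0.1835 0.009 ]
nutA [0.4468 0.3182 0.016 ]
nutB [ 0.6798 -0.0112  0.016 ]
brown [0.4816 0.1017 0.04  ]
collar [0.4592 0.1937 0.016 ]
[ 0.6749 -0.1829  0.045 ]
[ 0.6583 -0.3437  0.045 ]
[ 0.4177 -0.3089  0.045 ]
[ 0.4346 -0.1479  0.045 ]
t 0.15 pos [0.2809 0.5577 0.2218] ydir 63.3 j6 -10.2 shift [-6.247 -7.103 -0.554] turn [-3.000e-04  1.000e-04  1.757e-01] turn [-1.000e-04 -3.000e-04 -3.243e-01]
```

View pics/tray.png

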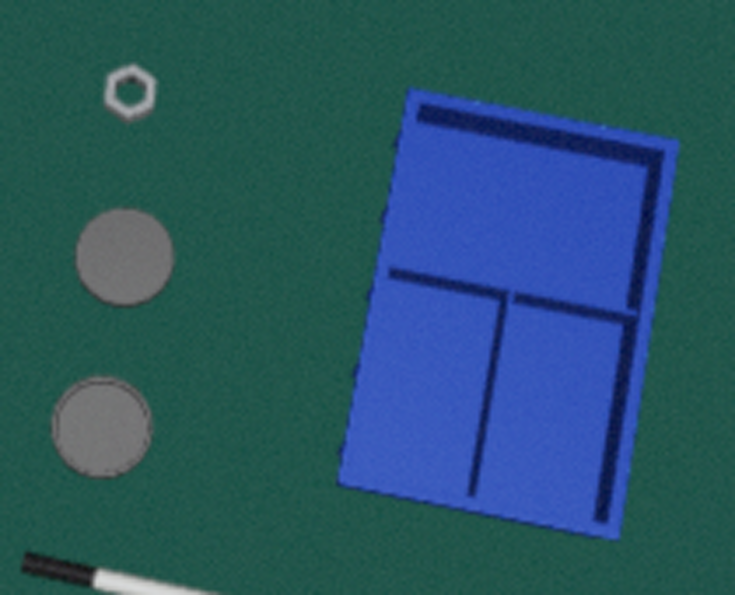

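```bash
python3 - <<'E'
from h import *
c=cam("top")
P=[ray(c,(u/3.5+290,v/3.5+150),.045)[:2] for u,v in[(410,88),(679,140),(619,539),(338,485)]]
M=np.array([[.12,.08],[.12,-.08],[-.12,-.08],[-.12,.08]]);P=np.array(P)
q=P-P.mean(0);a=np.arctan2((M[:,0]*q[:,1]-M[:,1]*q[:,0]).sum(),(M*q).sum())
print(P.mean(0),np.degrees(a));R=np.array([[np.cos(a),-np.sin(a)],[np.sin(a),np.cos(a)]]);print((q-M@R.T).round(4))
for m in([.066,0],[-.0515,.03875],[-.0515,-.03875]):print(P.mean(0)+R@m)
go(.4468,.3182,.14)
E
```

```text
[ 0.54615305 -0.24664798] -8.633447161632564
[[ 0.0045  0.0025]
 [ 0.0036 -0.0042]
 [-0.0039 -0.0029]
 [-0.0042  0.0046]]
[ 0.6114052 -0.2565554]
[ 0.50105346 -0.20060626]
[ 0.48941974 -0.2772281 ]
t 0.15 pos [0.2809 0.5577 0.2218] ydir 63.3 j6 -10.2 shift [-5.119 -2.781  1.639] turn [-0.0003 -0.     -0.    ] turn [-1.e-04  4.e-04  5.e-01]
```

Call:
{"name": "apply_moves", "arguments": {"plan": "-0.6 -0.35 0.2 0 0 0;-0.6 -0.35 0.2 0 0 0;-0.6 -0.35 0.2 0 0 0;-0.6 -0.35 0.2 0 0 0;-0.6 -0.35 0.2 0 0 0;-0.6 -0.35 0.2 0 0 0;-0.6 -0.35 0.2 0 0 0;-0.6 -0.33 0.2 0 0 0;-0.32 0 0.04 0 0 0;0 0 0 0 0 0", "gripper": 0}}

```text
time_s: 0.98
position: [0.4504, 0.317, 0.1399]
tcp_rot: [[-0.891, 0.454, 0.001], [0.454, 0.891, 0.0], [-0.001, 0.001, -1.0]]
force: [1.1, 0.3, 0.2]
opening: 0.509
grasp_force: 0.0
```

```bash
cat >>h.py <<'E'
def look(name):
    s=bot.read_state();im=capture("wrist");c=cam("wrist",s)
    np.savez(f"pics/{name}.npz",im=im,pos=s["position"],tcp_rot=s["tcp_rot"])
    return s,im,c
def hexfit(c,im,xy,z=.016,af=.030,bore=.010,span=.018):
    """fit top-face hexagon ring pose by matching image: rectify the z plane, find contour of ring"""
    n=400;k=np.linspace(-span*1.6,span*1.6,n);X=np.stack(np.meshgrid(xy[0]+k,xy[1]+k),-1).reshape(-1,2)
    uv=proj(c,np.c_[X,np.full(len(X),z)]).astype(np.float32)
    r=cv2.remap(im,uv[:,0].reshape(n,n),uv[:,1].reshape(n,n),cv2.INTER_LINEAR)
    return r,k[1]-k[0]
E
python3 - <<'E'
from h import *
s,im,c=look("nutA");cv2.imwrite("pics/nutA.png",im[:,:,::-1])
print(s["time_s"],s["position"],yawof(s),s["opening"])
r,d=hexfit(c,im,(.4468,.3182));cv2.imwrite("pics/nutAr.png",r[:,:,::-1]);print(d)
E
```

```text
0.9833 [0.45043968 0.31698201 0.13994275] 62.98601655367505 0.5088553060374288
0.00014436090225563789
```

View pics/nutA.png

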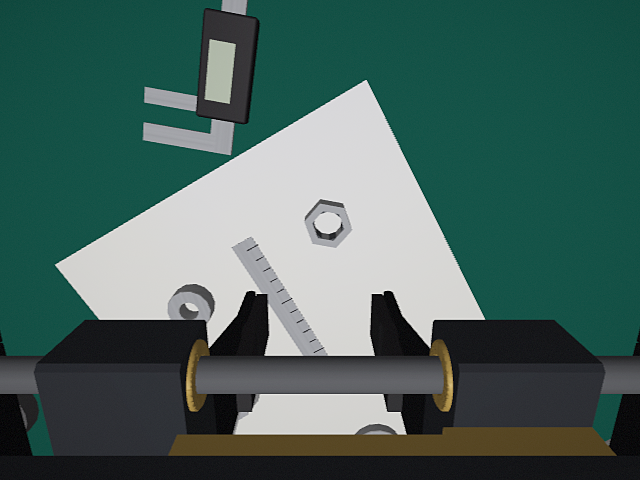

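View pics/nutAr.png

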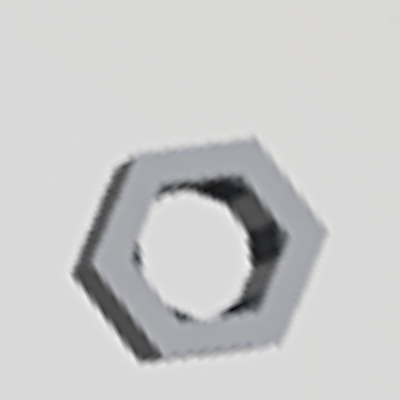

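Nut A shows at wrist px (328,224), about 7 mm from the top-camera estimate. The wrist view is closer, so I'll use it and fit the hexagon numerically.

```bash
cat >>h.py <<'E'
from scipy.optimize import differential_evolution as DE
def fitnut(c,im,xy,lo=125,hi=200,af=.030,bore=.020,z=.016,win=.02):
    k=np.arange(-win*1.9,win*1.9,.0003);X,Y=np.meshgrid(xy[0]+k,xy[1]+k)
    uv=proj(c,np.c_[X.ravel(),Y.ravel(),np.full(X.size,z)]).astype(np.float32)
    r=cv2.remap(im,uv[:,0].reshape(X.shape),uv[:,1].reshape(X.shape),cv2.INTER_LINEAR).astype(float)
    m=(r.mean(2)>lo)&(r.mean(2)<hi)&(np.ptp(r,axis=2)<25)
    def cost(p):
        dx,dy=X-p[0],Y-p[1];h=np.ones_like(m)
        for a in p[2]+np.radians([0,60,120]):h&=abs(dx*np.cos(a)+dy*np.sin(a))<af/2
        h&=np.hypot(dx,dy)>bore/2
        return -(h&m).sum()/(h|m).sum()
    o=DE(cost,[(xy[0]-win,xy[0]+win),(xy[1]-win,xy[1]+win),(0,np.pi/3)],popsize=12,maxiter=60,seed=1,polish=False)
    print("nut",o.x[:2].round(4),"yaw60 %.1f"%np.degrees(o.x[2]),"IoU %.2f"%-o.fun);return o.x
E
python3 - <<'E'
from h import *
d=np.load("pics/nutA.npz");s=dict(position=d["pos"],tcp_rot=d["tcp_rot"]);c=cam("wrist",s)
x=fitnut(c,d["im"],(.448,.324));print(bot.read_state()["qvel"].round(2))
go(x[0],x[1],.1,23)
E
```

```text
nut [0.4482 0.3251] yaw60 22.4 IoU 0.85
[ 2.89 -0.99  0.92  0.64  0.81  0.4 ]
t 1.03 pos [0.4489 0.3183 0.1403] ydir 63.1 j6 -39.4 shift [0.074 0.115 0.807] turn [ 1.000e-04 -0.000e+00  1.113e-01] turn [ 1.000e-04  1.000e-04 -3.887e-01]
```

Call:
{"name": "apply_moves", "arguments": {"plan": "0.07 0.12 0.2 0 0 0;0 0 0.2 0 0 0.0186;0 0 0.2 0 0 0.0186;0 0 0.2 0 0 0.0186;0 0 0 0 0 0.0186;0 0 0 0 0 0.0186;0 0 0 0 0 0.0186;0 0 0 0 0 0;0 0 0 0 0 0;0 0 0 0 0 0"}}

```text
time_s: 1.87
position: [0.446, 0.3269, 0.1005]
tcp_rot: [[-0.396, 0.918, -0.0], [0.918, 0.396, 0.0], [0.0, -0.0, -1.0]]
force: [-0.3, -0.7, -0.1]
opening: 0.501
grasp_force: 0.0
```

```bash
python3 - <<'E'
from h import *
s,im,c=look("nutA2");x=fitnut(c,im,(.448,.324));go(x[0],x[1],.003,x[2]*180/np.pi);print(bot.read_state()["qvel"].round(2))
E
```

```text
nut [0.4482 0.3251] yaw60 22.1 IoU 0.87
t 1.92 pos [0.4462 0.3266 0.1005] ydir 23.3 j6 1.3 shift [-0.043  0.025  1.951] turn [ 0.     -0.      0.0032] turn [ 0.      0.     -0.4968] 
[-0.6  -0.    0.03  0.03  0.05  0.42]
```

Call:
{"name": "apply_moves", "arguments": {"plan": "-0.04 0.025 0.3 0 0 0.0032;0 0 0.4 0 0 0;0 0 0.4 0 0 0;0 0 0.4 0 0 0;0 0 0.3 0 0 0;0 0 0.15 0 0 0;0 0 0 0 0 0;0 0 0 0 0 0"}}

```text
time_s: 2.58
position: [0.4489, 0.3245, 0.0031]
tcp_rot: [[-0.374, 0.927, -0.0], [0.927, 0.374, -0.0], [0.0, -0.0, -1.0]]
force: [-0.2, 0.1, 0.3]
opening: 0.503
grasp_force: 0.0
```

Call:
{"name": "apply_moves", "arguments": {"plan": "0 0 0 0 0 0;0 0 0 0 0 0;0 0 0 0 0 0;0 0 0 0 0 0;0 0 0 0 0 0;0 0 0 0 0 0;0 0 -0.3 0 0 0;0 0 -0.6 0 0 0;0 0 -0.6 0 0 0;0 0 -0.4 0 0 0", "gripper": -1}}

```text
time_s: 3.42
position: [0.4492, 0.3246, 0.1]
tcp_rot: [[-0.373, 0.928, 0.001], [0.928, 0.373, 0.001], [0.0, 0.002, -1.0]]
force: [1.4, 0.6, 0.1]
opening: 0.342
grasp_force: 30.0
```

```bash
python3 - <<'E'
from h import *
go(.500,-.2,.15,-8.6)
E
```

```text
t 3.42 pos [0.4492 0.3246 0.1   ] ydir 21.9 j6 2.4 shift [-10.112  -2.975  -1.006] turn [ 0.0003 -0.0001  0.0848] turn [ 1.000e-04  3.000e-04 -4.152e-01]
```

Call:
{"name": "apply_moves", "arguments": {"plan": "-0.5 -0.1 -0.6 0 0 0;-0.72 -0.15 -0.3 0 0 0;-0.75 -0.15 -0.25 0 0 0;-0.75 -0.15 -0.25 0 0 0;-0.75 -0.15 -0.25 0 0 0;-0.75 -0.15 -0.25 0 0 0;-0.75 -0.15 -0.25 0 0 0;-0.75 -0.15 -0.25 0 0 0;-0.75 -0.15 -0.25 0 0 0;-0.75 -0.15 -0.25 0 0 0"}}

```text
time_s: 4.25
position: [0.5158, -0.0394, 0.2436]
tcp_rot: [[-0.373, 0.928, -0.0], [0.928, 0.373, 0.0], [0.0, -0.0, -1.0]]
force: [1.3, -0.7, -0.7]
opening: 0.34
grasp_force: 30.0
```

Call:
{"name": "apply_moves", "arguments": {"plan": "-0.75 -0.15 -0.25 0 0 0;-0.75 -0.15 -0.25 0 0 0;-0.75 -0.15 0 0 0 0;-0.75 -0.2 0 0 0 0.017;0 0 0 0 0 0.017;0 0 0 0 0 0.017;0 0 0 0 0 0.017;0 0 0 0 0 0.017;0 0 0 0 0 0;0 0 0 0 0 0"}}

```text
time_s: 5.08
position: [0.5418, -0.1887, 0.2677]
tcp_rot: [[0.148, 0.989, -0.001], [0.989, -0.148, 0.0], [0.0, -0.001, -1.0]]
force: [0.6, -0.8, 0.3]
opening: 0.339
grasp_force: 30.0
```

Call:
{"name": "apply_moves", "arguments": {"plan": "0 0 0 0 0 0;0 0 0 0 0 0;0 0 0 0 0 0"}}

```text
time_s: 5.33
position: [0.5422, -0.1887, 0.268]
tcp_rot: [[0.15, 0.989, -0.0], [0.989, -0.15, 0.0], [0.0, -0.0, -1.0]]
force: [-0.5, 0.2, -0.8]
opening: 0.34
grasp_force: 30.0
```

```bash
python3 - <<'E'
from h import *
s,im,c=look("tray");cv2.imwrite("pics/trayw.png",im[:,:,::-1]);go(.5,-.2,.1,-8.6);print(s["qvel"].round(2))
E
```

```text
t 5.38 pos [ 0.5422 -0.1888  0.2681] ydir -8.6 j6 -21.7 shift [-0.349 -0.801  3.361] turn [ 0.      0.     -0.0001] turn [ 0.     -0.      0.4999] 
[ 0.07  0.04 -0.18 -0.05  0.02  0.34]
```

View pics/trayw.png

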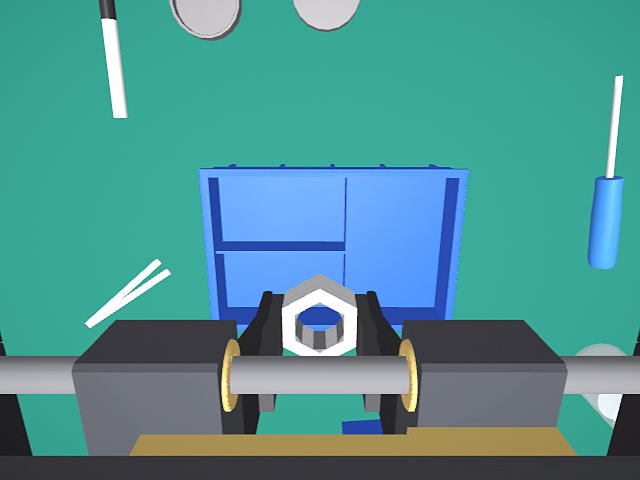

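The wrist view shows the tray rim corners at (200,169) and (469,168), and the divider at u≈346. The small compartments are on the left and the nut is held square.

```bash
python3 - <<'E'
from h import *
d=np.load("pics/tray.npz");c=cam("wrist",dict(position=d["pos"],tcp_rot=d["tcp_rot"]));im=d["im"]
A,B=ray(c,(200,169),.045)[:2],ray(c,(469,168.5),.045)[:2]
v=B-A;print(A,B,np.hypot(*v),np.degrees(np.arctan2(v[1],v[0])))
e=v/np.hypot(*v);n=np.array([-e[1],e[0]]);C=(A+B)/2-.08*n;print("centre",C)
for m in([.066,0],[-.0515,.03875],[-.0515,-.03875]):print(m,C+m[0]*e+m[1]*n)
# overlay check
o=im[:,:,::-1].copy()
def L(p,q,z):
    P=[C+m[0]*e+m[1]*n for m in(p,q)];u=proj(c,[[*P[0],z],[*P[1],z]]);cv2.line(o,*[tuple(int(round(t)) for t in w) for w in u],(0,0,255),1)
for a,b in[((-.12,.08),(.12,.08)),((.12,.08),(.12,-.08)),((-.12,.08),(-.12,-.08)),((-.12,-.08),(.12,-.08))]:L(a,b,.045)
L((.014,.076),(.014,-.076),.04);L((-.116,0),(.013,0),.04)
cv2.imwrite("pics/ov.png",cv2.resize(o[150:340,180:490],None,fx=2.4,fy=2.4))
go(*(C-.0515*e+.03875*n),.1,np.degrees(np.arctan2(v[1],v[0])))
E
```

```text
[ 0.43885576 -0.14083452] [ 0.6821463  -0.17714635] 0.24598543705177528 -8.488900258207371
centre [ 0.54869161 -0.23811399]
[0.066, 0] [ 0.61396854 -0.24785677]
[-0.0515, 0.03875] [ 0.50347601 -0.1921862 ]
[-0.0515, -0.03875] [ 0.49203563 -0.26883715]
t 5.38 pos [ 0.5422 -0.1888  0.2681] ydir -8.6 j6 -21.7 shift [-0.184 -0.756  3.361] turn [ 0.      0.     -0.0004] turn [ 0.     -0.      0.4996]
```

View pics/ov.png

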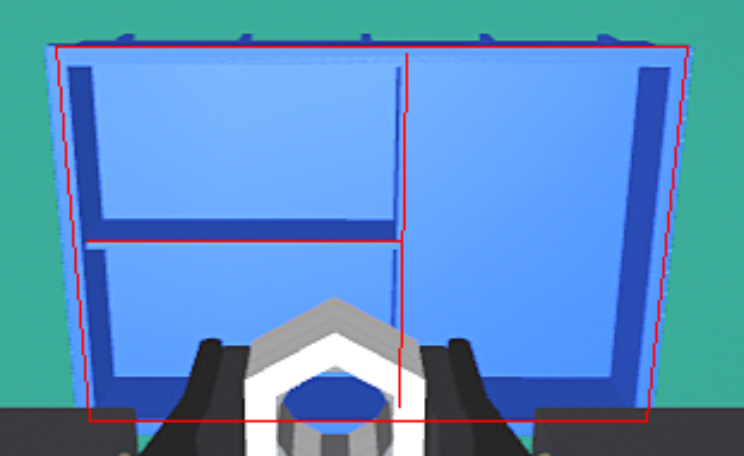

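Call:
{"name": "apply_moves", "arguments": {"plan": "-0.12 -0.39 0.4 0 0 0;-0.125 -0.4 0.6 0 0 0;0 0 0.7 0 0 0;0 0 0.7 0 0 0;0 0 0.7 0 0 0;0 0 0.7 0 0 0;0 0 0.6 0 0 0;0 0 0.3 0 0 0;0 0 0 0 0 0;0 0 0 0 0 0"}}

```text
time_s: 6.22
position: [0.5012, -0.1949, 0.0325]
tcp_rot: [[0.15, 0.989, -0.001], [0.989, -0.15, 0.001], [0.001, -0.001, -1.0]]
force: [0.2, -0.6, -0.3]
opening: 0.345
grasp_force: 30.0
```

```bash
python3 - <<'E'
from h import *
go(.5015,-.195,.007,-8.5)
E
```

```text
t 6.22 pos [ 0.5012 -0.1949  0.0325] ydir -8.7 j6 -24.5 shift [-0.002  0.008  0.509] turn [-0.0002 -0.0001 -0.0004] turn [-2.000e-04  4.000e-04  4.996e-01]
```

Call:
{"name": "apply_moves", "arguments": {"plan": "0 0 0.15 0 0 0;0 0 0.15 0 0 0;0 0 0.1 0 0 0;0 0 0.06 0 0 0;0 0 0.04 0 0 0;0 0 0 0 0 0;0 0 0 0 0 0;0 0 0 0 0 0"}}

```text
time_s: 6.88
position: [0.5014, -0.1951, 0.0082]
tcp_rot: [[0.151, 0.989, 0.0], [0.989, -0.151, -0.0], [-0.0, 0.0, -1.0]]
force: [0.7, 0.7, -0.5]
opening: 0.336
grasp_force: 30.0
```

Call:
{"name": "apply_moves", "arguments": {"plan": "0 0 0 0 0 0;0 0 0 0 0 0;0 0 0 0 0 0;0 0 0 0 0 0;0 0 -0.2 0 0 0;0 0 -0.4 0 0 0;0 0 -0.6 0 0 0;0 0 -0.7 0 0 0;0 0 -0.7 0 0 0;0 0 -0.2 0 0 0", "gripper": 0}}

```text
time_s: 7.72
position: [0.5038, -0.1965, 0.1536]
tcp_rot: [[0.151, 0.989, 0.008], [0.989, -0.151, -0.005], [-0.004, 0.009, -1.0]]
force: [0.4, -0.8, -0.2]
opening: 0.5
grasp_force: 0.0
```

```bash
python3 - <<'E'
from h import *
go(.68,-.0075,.15,-8.5)
E
```

```text
t 7.72 pos [ 0.5038 -0.1965  0.1536] ydir -8.7 j6 -24.5 shift [4.267 2.914 0.082] turn [ 0.0014  0.0006 -0.0005] turn [ 0.001  -0.0022  0.4995]
```

Call:
{"name": "apply_moves", "arguments": {"plan": "0.4 0.3 0 0 0 0;0.65 0.45 0 0 0 0;0.65 0.45 0 0 0 0;0.65 0.45 0 0 0 0;0.65 0.45 0 0 0 0;0.65 0.45 0 0 0 0;0.45 0.3 0.3 0 0 0;0.15 0.06 0 0 0 0;0 0 0 0 0 0;0 0 0 0 0 0"}}

```text
time_s: 8.55
position: [0.6761, -0.0069, 0.1327]
tcp_rot: [[0.15, 0.989, -0.002], [0.989, -0.15, -0.0], [-0.001, -0.002, -1.0]]
force: [-0.5, -0.4, 0.0]
opening: 0.499
grasp_force: 0.0
```

Call:
{"name": "apply_moves", "arguments": {"plan": "0 0 0 0 0 0;0 0 0 0 0 0;0 0 0 0 0 0"}}

```text
time_s: 8.8
position: [0.6767, -0.0084, 0.1337]
tcp_rot: [[0.153, 0.988, 0.0], [0.988, -0.153, -0.0], [-0.0, 0.0, -1.0]]
force: [0.4, -0.3, -0.1]
opening: 0.498
grasp_force: 0.0
```

```bash
python3 - <<'E'
from h import *
s,im,c=look("nutB");cv2.imwrite("pics/nutB.png",im[:,:,::-1])
for lo,hi in((125,200),(160,235),(190,256)):
  x=fitnut(c,im,(.68,-.01),lo,hi);go(x[0],x[1],.003,np.degrees(x[2])-60)
E
```

```text
nut [ 0.6803 -0.0069] yaw60 26.3 IoU 0.93
t 8.85 pos [ 0.6768 -0.0082  0.1337] ydir -8.8 j6 -1.4 shift [0.038 0.063 2.613] turn [0.0001 0.     0.0693] turn [-0.000e+00  1.000e-04 -4.307e-01] 
nut [ 0.6803 -0.007 ] yaw60 26.1 IoU 0.81
t 8.85 pos [ 0.6768 -0.0082  0.1337] ydir -8.8 j6 -1.4 shift [0.036 0.065 2.613] turn [0.0001 0.     0.0698] turn [-0.000e+00  1.000e-04 -4.302e-01] 
nut [ 0.6873 -0.0085] yaw60 35.5 IoU -0.00
t 8.85 pos [ 0.6768 -0.0082  0.1337] ydir -8.8 j6 -1.4 shift [0.028 0.207 2.613] turn [0.0001 0.     0.0437] turn [-0.000e+00  1.000e-04 -4.563e-01]
```

View pics/nutB.png

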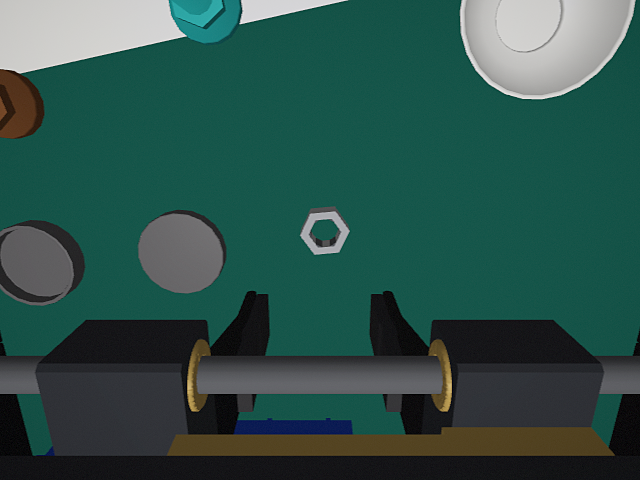

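Nut B is at px (325,231) and fits cleanly (IoU 0.93). The cup's recess is visible at the left, around (38,262).

Call:
{"name": "apply_moves", "arguments": {"plan": "0.037 0.064 0.1 0 0 0;0 0 0.3 0 0 0.0173;0 0 0.4 0 0 0.0173;0 0 0.4 0 0 0.0173;0 0 0.4 0 0 0.0173;0 0 0.4 0 0 0;0 0 0.3 0 0 0;0 0 0.2 0 0 0;0 0 0.11 0 0 0;0 0 0 0 0 0"}}

```text
time_s: 9.68
position: [0.6805, -0.0056, 0.0018]
tcp_rot: [[0.553, 0.833, -0.001], [0.833, -0.553, 0.0], [-0.0, -0.001, -1.0]]
force: [-0.0, -0.5, 0.6]
opening: 0.497
grasp_force: 0.0
```

Call:
{"name": "apply_moves", "arguments": {"plan": "0 0 0 0 0 0;0 0 0 0 0 0;0 0 0 0 0 0"}}

```text
time_s: 9.93
position: [0.6814, -0.0056, 0.0037]
tcp_rot: [[0.553, 0.833, 0.002], [0.833, -0.553, -0.0], [0.001, 0.002, -1.0]]
force: [0.4, 0.1, -0.3]
opening: 0.499
grasp_force: 0.0
```

Call:
{"name": "apply_moves", "arguments": {"plan": "0 0 0 0 0 0;0 0 0 0 0 0;0 0 0 0 0 0;0 0 0 0 0 0;0 0 0 0 0 0;0 0 -0.3 0 0 0;0 0 -0.6 0 0 0;0 0 -0.6 0 0 0;0 0 -0.5 0 0 0;0 0 0 0 0 0", "gripper": -1}}

```text
time_s: 10.77
position: [0.6848, -0.0061, 0.1097]
tcp_rot: [[0.553, 0.833, 0.012], [0.833, -0.553, -0.002], [0.005, 0.011, -1.0]]
force: [0.9, 0.9, 0.1]
opening: 0.343
grasp_force: 30.0
```

```bash
python3 - <<'E'
from h import *
go(.490,-.2715,.1,-8.5)
E
```

```text
t 10.77 pos [ 0.6848 -0.0061  0.1097] ydir -33.6 j6 23.7 shift [-6.579 -0.312  0.157] turn [ 0.0019 -0.0004 -0.0697] turn [-0.0005 -0.0026  0.4303]
```

Call:
{"name": "apply_moves", "arguments": {"plan": "-0.5 -0.03 0 0 0 0;-0.75 -0.03 0 0 0 0;-0.75 -0.03 0 0 0 0;-0.75 -0.03 0 0 0 0;-0.75 -0.03 0 0 0 0;-0.75 -0.03 0 0 0 0;-0.75 -0.03 0 0 0 0;-0.75 -0.04 0 0 0 0;-0.55 -0.04 0 0 0 0;-0.25 0 0 0 0 0"}}

```text
time_s: 11.6
position: [0.4849, -0.2728, 0.1026]
tcp_rot: [[0.556, 0.831, -0.001], [0.831, -0.556, 0.0], [-0.001, -0.001, -1.0]]
force: [0.0, 0.4, -1.2]
opening: 0.342
grasp_force: 30.0
```

Call:
{"name": "apply_moves", "arguments": {"plan": "0 0 0 0 0 -0.0174;0 0 0 0 0 -0.0174;0 0 0 0 0 -0.0174;0 0 0 0 0 -0.0174;0 0 0 0 0 0;0 0 0 0 0 0;0 0 0 0 0 0"}}

```text
time_s: 12.18
position: [0.4876, -0.2699, 0.1026]
tcp_rot: [[0.15, 0.989, 0.0], [0.989, -0.15, 0.0], [0.0, 0.0, -1.0]]
force: [-0.2, 0.5, -0.3]
opening: 0.341
grasp_force: 30.0
```

```bash
python3 - <<'E'
from h import *
go(.490,-.2715,.007,-8.5)
E
```

```text
t 12.18 pos [ 0.4876 -0.2699  0.1026] ydir -8.6 j6 -31.8 shift [-0.024  0.052  1.912] turn [ 0.     -0.     -0.0004] turn [-0.     -0.      0.4996]
```

Call:
{"name": "apply_moves", "arguments": {"plan": "-0.02 0.05 0.3 0 0 0;0 0 0.5 0 0 0;0 0 0.5 0 0 0;0 0 0.3 0 0 0;0 0 0.15 0 0 0;0 0 0.08 0 0 0;0 0 0.05 0 0 0;0 0 0.03 0 0 0;0 0 0 0 0 0;0 0 0 0 0 0"}}

```text
time_s: 13.02
position: [0.4902, -0.2721, 0.0079]
tcp_rot: [[0.148, 0.989, 0.001], [0.989, -0.148, -0.001], [-0.001, 0.001, -1.0]]
force: [0.3, 1.2, -1.0]
opening: 0.343
grasp_force: 30.0
```

Call:
{"name": "apply_moves", "arguments": {"plan": "0 0 0 0 0 0;0 0 0 0 0 0"}}

```text
time_s: 13.18
position: [0.49, -0.272, 0.0077]
tcp_rot: [[0.148, 0.989, 0.001], [0.989, -0.148, -0.001], [-0.001, 0.001, -1.0]]
force: [-0.3, -0.1, -1.1]
opening: 0.339
grasp_force: 30.0
```

Call:
{"name": "apply_moves", "arguments": {"plan": "0 0 0 0 0 0;0 0 0 0 0 0;0 0 0 0 0 0;0 0 0 0 0 0;0 0 -0.2 0 0 0;0 0 -0.4 0 0 0;0 0 -0.6 0 0 0;0 0 -0.7 0 0 0;0 0 -0.5 0 0 0;0 0 -0.2 0 0 0", "gripper": 0}}

```text
time_s: 14.02
position: [0.4915, -0.2731, 0.1415]
tcp_rot: [[0.148, 0.989, 0.006], [0.989, -0.148, -0.005], [-0.004, 0.006, -1.0]]
force: [-0.0, -0.9, 0.6]
opening: 0.503
grasp_force: 0.0
```

```bash
python3 - <<'E'
from h import *
go(.465,-.002,.14,-8.5)
E
```

```text
t 14.02 pos [ 0.4915 -0.2731  0.1415] ydir -8.5 j6 -31.9 shift [ 5.283e+00 -1.328e+00  1.000e-03] turn [ 0.001   0.0006 -0.0001] turn [ 0.001  -0.0016  0.4999]
```

Call:
{"name": "apply_moves", "arguments": {"plan": "0.4 -0.1 -0.1 0 0 0;0.7 -0.18 -0.1 0 0 0;0.7 -0.18 -0.1 0 0 0;0.7 -0.18 0 0 0 0;0.7 -0.18 0 0 0 0;0.7 -0.18 0 0 0 0;0.7 -0.18 0 0 0 0;0.5 -0.1 0 0 0 0;0.18 -0.05 0 0 0 0;0 0 0 0 0 0", "gripper": 1}}

```text
time_s: 14.85
position: [0.462, 0.0012, 0.1519]
tcp_rot: [[0.145, 0.989, -0.002], [0.989, -0.145, 0.0], [0.0, -0.002, -1.0]]
force: [-0.3, -0.0, -0.0]
opening: 0.996
grasp_force: 0.0
```

Call:
{"name": "apply_moves", "arguments": {"plan": "0 0 0 0 0 0;0 0 0 0 0 0;0 0 0 0 0 0"}}

```text
time_s: 15.1
position: [0.4637, -0.0022, 0.152]
tcp_rot: [[0.15, 0.989, 0.001], [0.989, -0.15, -0.0], [-0.0, 0.001, -1.0]]
force: [0.1, -0.2, 0.3]
opening: 0.997
grasp_force: 0.0
```

```bash
cat >>h.py <<'E'
def fitdisc(c,im,xy,rad,z,z0=None,win=.015):
    """silhouette (grey on green) fitted by the hull of circles at z and z0"""
    g=np.ptp(im.astype(int),axis=2)<22
    a=np.linspace(0,2*np.pi,72);ring=np.c_[np.cos(a),np.sin(a)]*rad
    def sil(p):
        P=np.r_[np.c_[ring+p,np.full(72,z)],np.c_[ring+p,np.full(72,z0 or 0)]]
        return cv2.convexHull(np.round(proj(c,P)*8).astype(np.int32))
    big=np.zeros(g.shape,np.uint8);u=proj(c,[[*xy,z]])[0];cv2.circle(big,tuple(int(t) for t in u),int(rad*1.5*c[0]/(c[4][2]-z)),1,-1)
    g=g&(big>0)
    def cost(p):
        m=np.zeros(g.shape,np.uint8);cv2.fillPoly(m,[sil(p)],1,shift=3);m=m>0
        return -(g&m).sum()/(g|m).sum()
    o=DE(cost,[(xy[0]-win,xy[0]+win),(xy[1]-win,xy[1]+win)],popsize=10,maxiter=30,seed=1,polish=False)
    print("disc",o.x.round(4),"IoU %.3f"%-o.fun,"px",u.round(0));return o.x
E
python3 - <<'E'
from h import *
s,im,c=look("cup");cv2.imwrite("pics/cup.png",im[:,:,::-1])
x=fitdisc(c,im,(.466,0),.031,.016);go(*x,.003,-8.5)
E
```

```text
disc [ 4.675e-01 -1.000e-04] IoU 0.949 px [322. 225.]
t 15.15 pos [ 0.4636 -0.0022  0.152 ] ydir -8.6 j6 -5.5 shift [0.054 0.069 2.98 ] turn [ 0.0001  0.     -0.0004] turn [ 1.000e-04 -1.000e-04  4.996e-01]
```

View pics/cup.png

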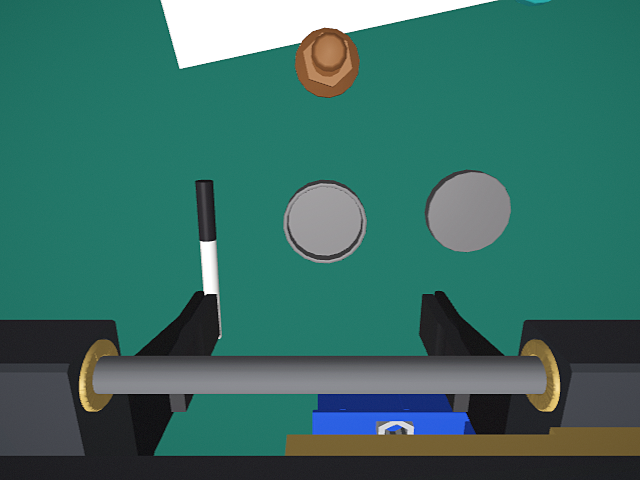

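Cup at px (325,222) with its rim visible. The pen (80 mm away) and the pad are clear of the fingers.

Call:
{"name": "apply_moves", "arguments": {"plan": "0.054 0.069 0.3 0 0 0;0 0 0.5 0 0 0;0 0 0.5 0 0 0;0 0 0.5 0 0 0;0 0 0.5 0 0 0;0 0 0.4 0 0 0;0 0 0.2 0 0 0;0 0 0.08 0 0 0;0 0 0 0 0 0;0 0 0 0 0 0", "gripper": 0.85}}

```text
time_s: 15.98
position: [0.4674, 0.0009, 0.0035]
tcp_rot: [[0.149, 0.989, 0.001], [0.989, -0.149, -0.0], [-0.0, 0.001, -1.0]]
force: [0.4, -1.0, -0.0]
opening: 0.927
grasp_force: 0.0
```

Call:
{"name": "apply_moves", "arguments": {"plan": "0 0 0 0 0 0;0 0 0 0 0 0;0 0 0 0 0 0"}}

```text
time_s: 16.23
position: [0.4675, 0.0013, 0.0039]
tcp_rot: [[0.148, 0.989, 0.002], [0.989, -0.148, -0.0], [-0.0, 0.002, -1.0]]
force: [-0.5, 0.2, 0.1]
opening: 0.925
grasp_force: 0.0
```

Call:
{"name": "apply_moves", "arguments": {"plan": "0 0 0 0 0 0;0 0 0 0 0 0;0 0 0 0 0 0;0 0 0 0 0 0;0 0 0 0 0 0;0 0 -0.3 0 0 0;0 0 -0.6 0 0 0;0 0 -0.6 0 0 0;0 0 -0.6 0 0 0;0 0 -0.2 0 0 0", "gripper": -1}}

```text
time_s: 17.07
position: [0.4685, 0.0012, 0.1212]
tcp_rot: [[0.148, 0.989, 0.005], [0.989, -0.148, -0.001], [-0.0, 0.005, -1.0]]
force: [0.4, -0.2, -0.8]
opening: 0.701
grasp_force: 30.0
```

```bash
python3 - <<'E'
from h import *
go(.612,-.250,.13,-68.5)
E
```

```text
t 17.07 pos [0.4685 0.0012 0.1212] ydir -8.5 j6 -5.0 shift [-4.542  3.584 -0.154] turn [ 0.0008 -0.0004  0.1666] turn [ 0.0004  0.0009 -0.3334]
```

Call:
{"name": "apply_moves", "arguments": {"plan": "-0.4 0.32 -0.15 0 0 0;-0.62 0.48 0 0 0 0;-0.62 0.48 0 0 0 0;-0.62 0.48 0 0 0 0;-0.62 0.48 0 0 0 0;-0.62 0.48 0 0 0 0;-0.62 0.48 0 0 0 0;-0.42 0.38 0 0 0 0;0 0 0 0 0 0.0185;0 0 0 0 0 0.0185"}}

```text
time_s: 17.9
position: [0.6107, -0.2519, 0.1247]
tcp_rot: [[0.38, 0.925, 0.0], [0.925, -0.38, -0.0], [-0.0, 0.0, -1.0]]
force: [-0.3, 0.8, -0.5]
opening: 0.701
grasp_force: 30.0
```

Call:
{"name": "apply_moves", "arguments": {"plan": "0 0 0 0 0 0.0185;0 0 0 0 0 0.0185;0 0 0 0 0 0.0185;0 0 0 0 0 0.0185;0 0 0 0 0 0.0185;0 0 0 0 0 0.0185;0 0 0 0 0 0.0185;0 0 0 0 0 0;0 0 0 0 0 0;0 0 0 0 0 0"}}

```text
time_s: 18.73
position: [0.61, -0.2494, 0.1252]
tcp_rot: [[0.929, 0.369, -0.001], [0.369, -0.929, 0.0], [-0.001, -0.001, -1.0]]
force: [0.5, -1.0, -0.3]
opening: 0.699
grasp_force: 30.0
```

```bash
python3 - <<'E'
from h import *
go(.612,-.250,.0076,-68.5)
E
```

```text
t 18.73 pos [ 0.61   -0.2494  0.1252] ydir -68.3 j6 36.4 shift [0.035 0.027 2.352] turn [-0.0001  0.0001  0.0005] turn [-1.000e-04 -2.000e-04 -4.995e-01]
```

Call:
{"name": "apply_moves", "arguments": {"plan": "0.035 0.027 0.3 0 0 0;0 0 0.5 0 0 0;0 0 0.5 0 0 0;0 0 0.4 0 0 0;0 0 0.25 0 0 0;0 0 0.15 0 0 0;0 0 0.1 0 0 0;0 0 0.08 0 0 0;0 0 0.05 0 0 0;0 0 0.03 0 0 0"}}

```text
time_s: 19.57
position: [0.613, -0.2506, 0.0081]
tcp_rot: [[0.93, 0.367, 0.001], [0.367, -0.93, -0.001], [0.001, 0.001, -1.0]]
force: [-1.2, -0.1, -1.6]
opening: 0.702
grasp_force: 30.0
```

Call:
{"name": "apply_moves", "arguments": {"plan": "0 0 0 0 0 0;0 0 0 0 0 0;0 0 0 0 0 0"}}

```text
time_s: 19.82
position: [0.6128, -0.2505, 0.0083]
tcp_rot: [[0.93, 0.367, 0.001], [0.367, -0.93, -0.001], [0.001, 0.001, -1.0]]
force: [-0.6, 0.1, -0.5]
opening: 0.7
grasp_force: 30.0
```

Call:
{"name": "apply_moves", "arguments": {"plan": "0 0 0.02 0 0 0;0 0 0 0 0 0;0 0 0 0 0 0"}}

```text
time_s: 20.07
position: [0.6129, -0.2505, 0.0072]
tcp_rot: [[0.93, 0.367, 0.001], [0.367, -0.93, -0.001], [0.001, 0.001, -1.0]]
force: [-0.3, 0.4, 3.5]
opening: 0.705
grasp_force: 30.0
```

Call:
{"name": "apply_moves", "arguments": {"plan": "0 0 0 0 0 0;0 0 0 0 0 0;0 0 0 0 0 0;0 0 0 0 0 0;0 0 -0.2 0 0 0;0 0 -0.4 0 0 0;0 0 -0.6 0 0 0;0 0 -0.7 0 0 0;0 0 -0.6 0 0 0;0 0 -0.2 0 0 0", "gripper": 0.75}}

```text
time_s: 20.9
position: [0.6151, -0.2518, 0.1475]
tcp_rot: [[0.93, 0.367, 0.008], [0.367, -0.93, -0.005], [0.006, 0.008, -1.0]]
force: [-0.2, -0.5, 1.0]
opening: 0.871
grasp_force: 0.0
```

Call:
{"name": "apply_moves", "arguments": {"plan": "0 0 -0.3 0 0 0;0 0 0 0 0 0;0 0 0 0 0 0;0 0 0 0 0 0;0 0 0 0 0 0"}}

```text
time_s: 21.32
position: [0.6114, -0.2497, 0.1548]
tcp_rot: [[0.93, 0.367, -0.003], [0.367, -0.93, 0.002], [-0.002, -0.003, -1.0]]
force: [-0.1, 0.6, 0.1]
opening: 0.869
grasp_force: 0.0
```

```bash
cat >>h.py <<'E'
def edges(c,im,xy,z,rads,win=.006,dark=None):
    """circle(s) at height z that best lie along image gradients"""
    g=cv2.GaussianBlur(cv2.cvtColor(im,cv2.COLOR_RGB2GRAY),(0,0),1).astype(np.float32)
    G=np.hypot(cv2.Sobel(g,5,1,0),cv2.Sobel(g,5,0,1));a=np.linspace(0,2*np.pi,180,endpoint=False);k=np.c_[np.cos(a),np.sin(a)]
    def cost(p):
        P=np.concatenate([np.c_[k*r+p,np.full(180,z)] for r in rads]);u=proj(c,P).astype(np.float32)
        return -np.minimum(cv2.remap(G,u[:,:1],u[:,1:],cv2.INTER_LINEAR),60).mean()
    o=DE(cost,[(xy[0]-win,xy[0]+win),(xy[1]-win,xy[1]+win)],popsize=15,maxiter=40,seed=1)
    print("edges",o.x.round(4),"score %.1f"%-o.fun);return o.x
E
python3 - <<'E'
from h import *
d=np.load("pics/cup.npz");c=cam("wrist",dict(position=d["pos"],tcp_rot=d["tcp_rot"]))
edges(c,d["im"],(.4675,0),.016,[.031,.028])
s,im,c=look("cup2");cv2.imwrite("pics/cup2.png",im[:,:,::-1])
edges(c,im,(.613,-.250),.020,[.031,.028]);edges(c,im,(.613,-.250),.020,[.031])
go(.535,.183,.15,-68.5)
E
```

```text
edges [0.468  0.0026] score 56.0
edges [ 0.614  -0.2494] score 56.5
edges [ 0.6115 -0.2506] score 60.0
t 21.37 pos [ 0.6115 -0.2497  0.1548] ydir -68.5 j6 36.6 shift [ 1.753 -8.612  0.115] turn [-0.0004  0.0003  0.0001] turn [-0.0005 -0.0006 -0.4999]
```

View pics/cup2.png

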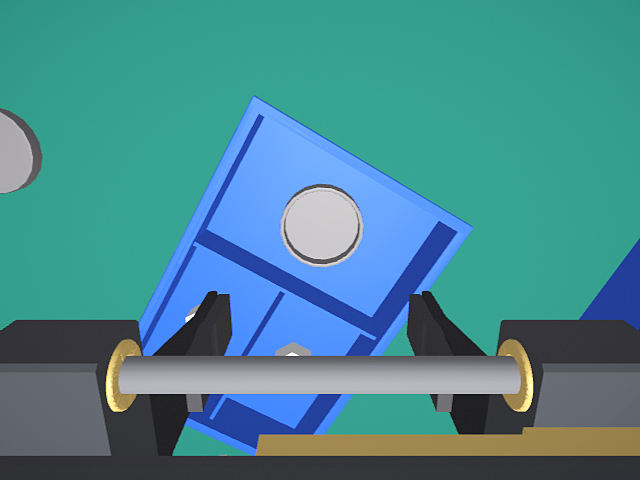

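The cup is flat in the large compartment at px (322,225). A 3.5 N touch was felt at the set-down, and both nuts show in their compartments. I'll refine the cup centre and plan the foot.

```bash
python3 - <<'E'
from h import *
d=np.load("pics/cup2.npz");c=cam("wrist",dict(position=d["pos"],tcp_rot=d["tcp_rot"]));im=d["im"]
fitdisc(c,im,(.613,-.25),.031,.020,.004)
x=np.array([.613,-.25]);a=np.linspace(0,2*np.pi,90)
for z,r in((.02,.031),(.02,.028),(.01,.028)):
    u=proj(c,np.c_[.613+r*np.cos(a),-.25+r*np.sin(a),np.full(90,z)]);print(z,r,u.min(0).round(1),u.max(0).round(1))
print(*im[225,276:292].tolist());print(*im[225,352:368].tolist());print("col",*im[178:196,322].tolist());print(*im[258:272,322].tolist())
E
```

```text
disc [ 0.6106 -0.2506] IoU 0.920 px [321. 226.]
0.02 0.031 [279.1 184.4] [363.4 265.7]
0.02 0.028 [283.2 188.6] [359.3 262. ]
0.01 0.028 [284.3 186.1] [358.1 257.5]
[102, 163, 255] [102, 163, 255] [101, 164, 255] [87, 151, 255] [142, 154, 237] [195, 189, 177] [208, 205, 205] [190, 188, 191] [94, 92, 95] [153, 149, 152] [208, 205, 207] [206, 203, 206] [203, 201, 203] [203, 201, 204] [203, 201, 203] [203, 201, 203]
[205, 203, 205] [206, 203, 206] [206, 203, 206] [206, 204, 206] [211, 208, 210] [187, 184, 187] [92, 90, 92] [124, 121, 123] [189, 186, 188] [206, 201, 201] [198, 190, 176] [162, 171, 255] [95, 166, 255] [104, 168, 255] [106, 167, 255] [105, 166, 255]
col [111, 171, 255] [113, 171, 255] [113, 172, 255] [114, 172, 255] [114, 176, 255] [112, 172, 255] [87, 78, 76] [88, 86, 83] [80, 80, 81] [115, 114, 115] [227, 225, 227] [211, 208, 210] [188, 187, 189] [201, 199, 202] [210, 209, 210] [209, 207, 208] [208, 205, 208] [208, 206, 208]
[218, 216, 218] [134, 133, 134] [83, 81, 82] [90, 88, 90] [87, 85, 87] [74, 72, 73] [204, 203, 203] [217, 214, 213] [195, 184, 170] [112, 162, 255] [90, 159, 255] [95, 160, 255] [95, 158, 255] [95, 158, 255]
```

Call:
{"name": "apply_moves", "arguments": {"plan": "0.1 -0.4 0 0 0 0;0.16 -0.8 0 0 0 0;0.16 -0.8 0 0 0 0;0.16 -0.8 0 0 0 0;0.16 -0.8 0 0 0 0;0.16 -0.8 0 0 0 0;0.16 -0.8 0 0 0 0;0.16 -0.8 0 0 0 0;0.16 -0.8 0 0 0 0;0.16 -0.8 0 0 0 0", "gripper": 0.1}}

```text
time_s: 22.2
position: [0.5434, 0.1332, 0.1556]
tcp_rot: [[0.93, 0.367, -0.002], [0.367, -0.93, -0.0], [-0.002, -0.001, -1.0]]
force: [0.9, -0.0, 0.8]
opening: 0.552
grasp_force: 0.0
```

Call:
{"name": "apply_moves", "arguments": {"plan": "0.16 -0.6 0 0 0 0;0.05 -0.2 0 0 0 0;0 0 0 0 0 0;0 0 0 0 0 0;0 0 0 0 0 0;0 0 0 0 0 0;0 0 0 0 0 0"}}

```text
time_s: 22.78
position: [0.5401, 0.1709, 0.1564]
tcp_rot: [[0.931, 0.365, -0.0], [0.365, -0.931, -0.0], [-0.0, 0.0, -1.0]]
force: [-0.6, -0.4, -1.2]
opening: 0.551
grasp_force: 0.0
```

```bash
python3 - <<'E'
from h import *
s,im,c=look("foot");cv2.imwrite("pics/foot.png",im[:,:,::-1]);go(.535,.183,.15,-68.5)
for z,r in((.072,.010),(.0,.022),(.009,.022)):edges(c,im,(.535,.186),z,[r],win=.012)
u=proj(c,[[.535,.186,z] for z in(0,.009,.072)]);print(u.round(0))
E
```

```text
t 22.83 pos [0.5401 0.1711 0.1565] ydir -68.6 j6 74.9 shift [-0.007 -0.259  0.13 ] turn [ 0.      0.     -0.0003] turn [ 0.     -0.      0.4997] 
edges [0.5438 0.1905] score 60.0
edges [0.5418 0.1901] score 54.5
edges [0.5446 0.1903] score 54.7
[[299. 220.]
 [299. 223.]
 [294. 249.]]
```

View pics/foot.png

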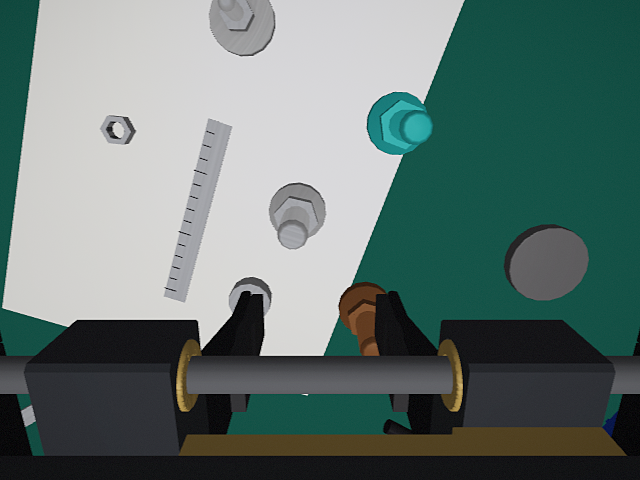

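Foot base at px (297,212), stud top at (292,235). I'll centre over it and measure from the same view height used for the cup.

Call:
{"name": "apply_moves", "arguments": {"plan": "0.1 -0.15 0 0 0 0;0.11 -0.18 0 0 0 0;0 0 0 0 0 0;0 0 0 0 0 0;0 0 0 0 0 0;0 0 0 0 0 0;0 0 0 0 0 0"}}

```text
time_s: 23.42
position: [0.5432, 0.1917, 0.1565]
tcp_rot: [[0.93, 0.367, -0.0], [0.367, -0.93, -0.0], [-0.0, 0.0, -1.0]]
force: [-0.1, -0.2, -0.3]
opening: 0.55
grasp_force: 0.0
```

```bash
python3 - <<'E'
from h import *
s,im,c=look("foot2")
for z,r in((.072,.010),(.0,.022),(.009,.022)):edges(c,im,(.544,.190),z,[r],win=.008)
x=edges(c,im,(.544,.190),.072,[.010],win=.006);go(*x,.035,-68.5)
E
```

```text
edges [0.5434 0.1912] score 60.0
edges [0.5412 0.19  ] score 54.6
edges [0.5446 0.1912] score 54.8
edges [0.5437 0.1914] score 60.0
t 23.47 pos [0.5432 0.1917 0.1565] ydir -68.5 j6 76.8 shift [0.007 0.007 2.43 ] turn [0.     0.     0.0001] turn [-1.000e-04  0.000e+00 -4.999e-01]
```

Call:
{"name": "apply_moves", "arguments": {"plan": "0 0 0.3 0 0 0;0 0 0.5 0 0 0;0 0 0.5 0 0 0;0 0 0.5 0 0 0;0 0 0.4 0 0 0;0 0 0.2 0 0 0;0 0 0 0 0 0;0 0 0 0 0 0;0 0 0 0 0 0"}}

```text
time_s: 24.22
position: [0.5444, 0.1919, 0.0376]
tcp_rot: [[0.93, 0.367, 0.002], [0.367, -0.93, 0.0], [0.002, 0.001, -1.0]]
force: [-0.0, 0.3, 0.3]
opening: 0.553
grasp_force: 0.0
```

Call:
{"name": "apply_moves", "arguments": {"plan": "0 0 0 0 0 0;0 0 0 0 0 0;0 0 0 0 0 0;0 0 0 0 0 0;0 0 0 0 0 0;0 0 0 0 0 0;0 0 0 0 0 0;0 0 0 0 0 0", "gripper": -1}}

```text
time_s: 24.88
position: [0.5437, 0.1916, 0.0368]
tcp_rot: [[0.93, 0.367, 0.001], [0.367, -0.93, -0.0], [0.001, 0.0, -1.0]]
force: [0.4, -1.2, 2.5]
opening: 0.222
grasp_force: 30.0
```

Call:
{"name": "apply_moves", "arguments": {"plan": "0 0 -0.1 0 0 0;0 0 -0.3 0 0 0;0 0 -0.5 0 0 0;0 0 -0.5 0 0 0;0 0 -0.5 0 0 0;0 0 -0.3 0 0 0;0 0 0 0 0 0;0 0 0 0 0 0;0 0 0 0 0 0"}}

```text
time_s: 25.63
position: [0.5419, 0.1916, 0.1452]
tcp_rot: [[0.93, 0.367, -0.003], [0.367, -0.93, -0.0], [-0.003, -0.001, -1.0]]
force: [-0.0, -0.2, -3.9]
opening: 0.221
grasp_force: 29.9
```

```bash
python3 - <<'E'
from h import *
go(.6115,-.2506,.145,-68.5)
E
```

```text
t 25.63 pos [0.5419 0.1916 0.1452] ydir -68.5 j6 76.8 shift [-1.950e+00  8.738e+00  2.000e-03] turn [-0.0001  0.0005  0.0001] turn [-8.000e-04 -2.000e-04 -4.999e-01]
```

Call:
{"name": "apply_moves", "arguments": {"plan": "-0.06 0.3 0 0 0 0;-0.13 0.6 0 0 0 0;-0.16 0.7 0 0 0 0;-0.16 0.7 0 0 0 0;-0.16 0.7 0 0 0 0;-0.16 0.7 0 0 0 0;-0.16 0.7 0 0 0 0;-0.16 0.7 0 0 0 0;-0.16 0.7 0 0 0 0;-0.16 0.7 0 0 0 0"}}

```text
time_s: 26.47
position: [0.5928, -0.1387, 0.1441]
tcp_rot: [[0.93, 0.367, -0.004], [0.367, -0.93, 0.002], [-0.003, -0.004, -1.0]]
force: [0.8, 0.1, -4.3]
opening: 0.22
grasp_force: 29.9
```

Call:
{"name": "apply_moves", "arguments": {"plan": "-0.16 0.7 0 0 0 0;-0.16 0.7 0 0 0 0;-0.13 0.5 0 0 0 0;-0.04 0.3 0 0 0 0;0 0 0 0 0 0;0 0 0 0 0 0;0 0 0 0 0 0;0 0 0 0 0 0;0 0 0 0 0 0"}}

```text
time_s: 27.22
position: [0.6116, -0.2467, 0.1464]
tcp_rot: [[0.929, 0.369, -0.001], [0.369, -0.929, 0.001], [-0.001, -0.001, -1.0]]
force: [0.7, -0.3, -3.1]
opening: 0.221
grasp_force: 29.9
```

```bash
python3 - <<'E'
from h import *
go(.6115,-.2506,.0468,-68.5)
E
```

```text
t 27.22 pos [ 0.6116 -0.2467  0.1464] ydir -68.3 j6 36.7 shift [-0.029  0.074  1.991] turn [-0.0002  0.0001  0.0004] turn [-2.000e-04 -3.000e-04 -4.996e-01]
```

Call:
{"name": "apply_moves", "arguments": {"plan": "-0.03 0.074 0.2 0 0 0;0 0 0.4 0 0 0;0 0 0.4 0 0 0;0 0 0.3 0 0 0;0 0 0.2 0 0 0;0 0 0.1 0 0 0;0 0 0 0 0 0;0 0 0 0 0 0;0 0 0 0 0 0;0 0 0 0 0 0"}}

```text
time_s: 28.05
position: [0.6126, -0.2533, 0.0678]
tcp_rot: [[0.93, 0.367, 0.002], [0.367, -0.93, -0.001], [0.001, 0.002, -1.0]]
force: [-0.7, 0.2, -3.3]
opening: 0.22
grasp_force: 29.9
```

```bash
python3 - <<'E'
from h import *
s,im,c=look("pl");cv2.imwrite("pics/pl.png",im[:,:,::-1]);go(.6115,-.2506,.0468,-68.5)
E
```

```text
t 28.10 pos [ 0.6125 -0.2533  0.0677] ydir -68.5 j6 36.4 shift [-0.    -0.059  0.418] turn [ 0.0003 -0.0002  0.0001] turn [ 3.000e-04  5.000e-04 -4.999e-01]
```

View pics/pl.png

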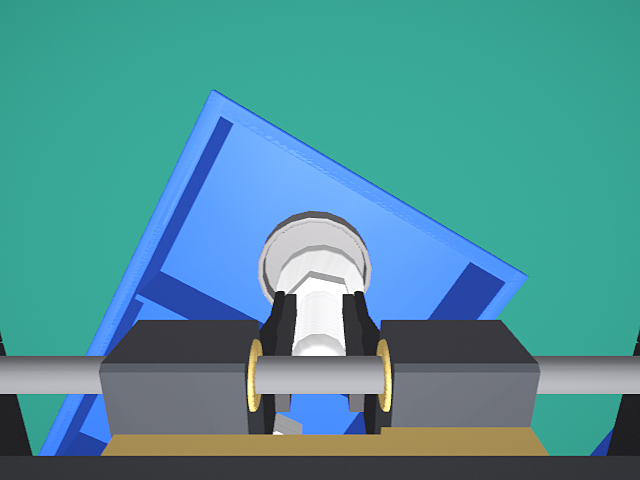

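Just above the cup (rim spanning u 259–370), the foot sits about 5 px to the right, matching the 3 mm correction worked out. I'll correct and then lower.

Call:
{"name": "apply_moves", "arguments": {"plan": "0 -0.03 0 0 0 0;0 -0.03 0 0 0 0;0 0 0 0 0 0;0 0 0 0 0 0;0 0 0.1 0 0 0;0 0 0.1 0 0 0;0 0 0.06 0 0 0;0 0 0 0 0 0;0 0 0 0 0 0;0 0 0 0 0 0"}}

```text
time_s: 28.93
position: [0.6107, -0.2501, 0.0534]
tcp_rot: [[0.93, 0.367, -0.0], [0.367, -0.93, 0.0], [-0.0, -0.0, -1.0]]
force: [0.3, -0.3, -3.3]
opening: 0.221
grasp_force: 29.9
```

```bash
python3 - <<'E'
from h import *
go(.6115,-.2506,.0468,-68.5)
E
```

```text
t 28.93 pos [ 0.6107 -0.2501  0.0534] ydir -68.5 j6 36.5 shift [0.011 0.015 0.132] turn [-0.      0.      0.0001] turn [-0.     -0.     -0.4999]
```

Call:
{"name": "apply_moves", "arguments": {"plan": "0.01 0.015 0.04 0 0 0;0 0 0.04 0 0 0;0 0 0.03 0 0 0;0 0 0.02 0 0 0;0 0 0.01 0 0 0;0 0 0 0 0 0;0 0 0 0 0 0;0 0 0 0 0 0"}}

```text
time_s: 29.6
position: [0.6114, -0.2506, 0.0468]
tcp_rot: [[0.93, 0.367, 0.0], [0.367, -0.93, -0.0], [0.0, 0.0, -1.0]]
force: [-1.2, 0.9, -0.6]
opening: 0.222
grasp_force: 30.0
```

Call:
{"name": "apply_moves", "arguments": {"plan": "0 0 0.01 0 0 0;0 0 0 0 0 0;0 0 0 0 0 0"}}

```text
time_s: 29.85
position: [0.6115, -0.2507, 0.0467]
tcp_rot: [[0.93, 0.367, 0.0], [0.367, -0.93, -0.0], [0.0, 0.0, -1.0]]
force: [-2.2, 1.3, 4.8]
opening: 0.223
grasp_force: 30.0
```

Call:
{"name": "apply_moves", "arguments": {"plan": "0 0 0 0 0 0;0 0 0 0 0 0;0 0 0 0 0 0;0 0 0 0 0 0;0 0 0 0 0 0;0 0 -0.2 0 0 0;0 0 -0.5 0 0 0;0 0 -0.6 0 0 0;0 0 -0.6 0 0 0;0 0 -0.4 0 0 0", "gripper": 0}}

```text
time_s: 30.68
position: [0.6127, -0.2512, 0.1648]
tcp_rot: [[0.93, 0.367, 0.004], [0.367, -0.93, -0.002], [0.003, 0.004, -1.0]]
force: [0.4, 0.4, -0.4]
opening: 0.498
grasp_force: 0.0
```

Call:
{"name": "apply_moves", "arguments": {"plan": "-0.4 0 -0.4 0 0 0;-0.6 0 -0.4 0 0 0;-0.4 0 -0.2 0 0 0;0 0 0 0 0 0;0 0 0 0 0 0;0 0 0 0 0 0;0 0 0 0 0 0"}}

```text
time_s: 31.27
position: [0.5469, -0.2757, 0.2104]
tcp_rot: [[0.93, 0.368, -0.0], [0.368, -0.93, 0.001], [-0.0, -0.001, -1.0]]
force: [0.5, 0.2, -0.2]
opening: 0.502
grasp_force: 0.0
```

```bash
python3 - <<'E'
from h import *
s,im,c=look("end");cv2.imwrite("pics/end.png",im[:,:,::-1])
t=capture("top")
cv2.imwrite("pics/endc.png",np.vstack([cv2.resize(im[60:340],(800,350)),cv2.resize(t[150:330,130:500],(514,250)) @np.eye(3) if 0 else cv2.copyMakeBorder(cv2.resize(t[150:330,130:500],(514,250)),0,0,0,286,0)])[:,:,::-1])
edges(c,im,(.6115,-.2506),.020,[.031]);edges(c,im,(.6115,-.2506),.082,[.010])
E
```

```text
edges [ 0.6115 -0.2507] score 59.6
edges [ 0.6101 -0.2511] score 59.5
```

View pics/endc.png

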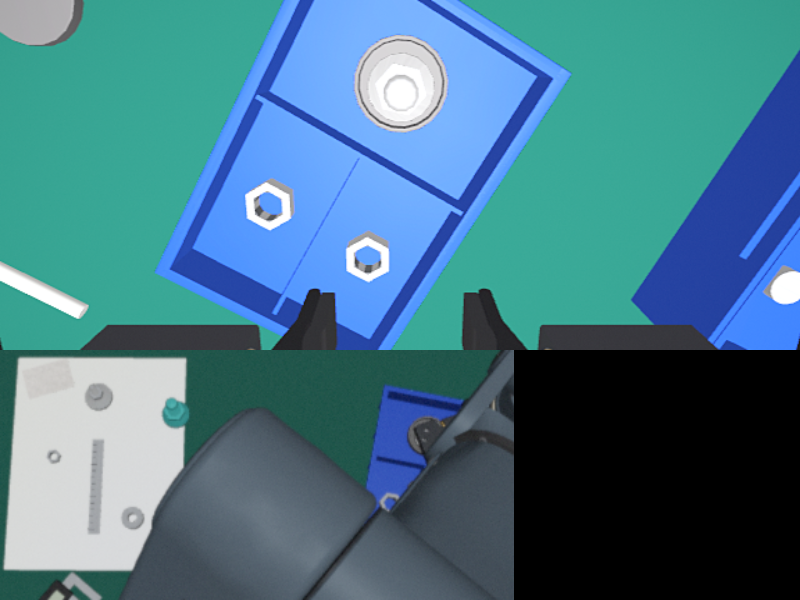

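The foot stands upright in the cup, with the stud within about 1.5 mm of the cup's centre. Both nuts lie flat in their compartments, and the gripper is clear of everything.

```bash
python3 -c "
from rig import bot
print(bot.hand_in())"
```

```text
the job is handed in; nothing more can be done
None
```

The kit is made up and handed in at about 31 s: cup in the large compartment, thick-stud foot standing centred in it (within about 1.5 mm), one large nut flat in each small compartment, and no look-alikes moved. The first nut may have been released up to about 1 mm above the floor.

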